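Slide a spacer over the lip into the microscope's nest

ROBOT

A 6-joint arm with a two-finger parallel gripper is mounted at the origin on the work surface. World frame = base frame: x ahead of the robot, y to its left, z up, the work surface at z = 0. Lengths are in m, angles in rad, forces in N, time in s.
With the tool pointing down it reaches from about 0.325 to 0.775 m from the base axis. Payload 5.5 kg.
Tool frame: the origin (TCP) lies at the very end of the fingers, on their centre line; the grasp point (between the pads) lies 19 mm behind it; y points along the fingers, x is the direction in which the jaws open and shut, and the axes are right-handed (so a half turn about y gives the same grasp; the last joint's range is limited). The gripper opens to 85 mm and grips with 20 to 120 N. Pads are 22 mm wide; open, the fingers measure 114 mm over their backs; the gripper's body (76 mm by 85 mm) begins 54 mm behind the grasp point. The pads swing forward as they close: fully open they stand 13 mm farther back than shut.
Start: joints at [-1.397, 0.091, 1.231, -0, 1.82, -0.057], TCP at [0.137, -0.584, 0.231] pointing down, gripper open.
Joint ranges: [-2.87, 2.87], [-0.86, 2.18], [0.17, 2.46], [-1.51, 4.65], [0.06, 2.69], [-2.65, 2.65]. Speed limits (rad/s): [2.57, 2.57, 3.01, 3.14, 3.14, 3.14].

INTERFACE

Orientations are given as [roll, pitch, yaw] about the fixed x, y, z axes, in that order (R = Rz(yaw) Ry(pitch) Rx(roll)).
In Python, from station import arm, cams, ticket gives the robot as it stands.
- The arm moves only by the tool move_arm, never from a script. Its arguments are lists of equal length, an entry for each row: "fingers": the gripper command: -1 is shut, 1 is fully open, values between are in proportion; "travel": the shift along the world's x, y, z in mm, a list of three; "yaw": the turn about the world's z in degrees. A call has exactly 8 rows; each row is the pose to reach, as a shift and turn from the pose commanded when the call began; what a row does not reach only later rows make up. A row lasts 1/8 s, in which the tool goes at most 62.5 mm and 10.7 degrees, less where a joint would pass 70% of its speed; a pose out of reach is approached as far as the arm can. A call with a gripper value outside its range is refused whole. The fingers move at their own pace and stop on an object; "force" is the grip in N (left out, the last holds). Time passes only in rows, so rows that repeat a pose let the fingers close, or fill a call up. It gives the time, the measured TCP pose, the force and the opening at its end, in the units of the state.
- arm.observe(): the state, without advancing time (a new reading comes with each control period).
- cams.grab_frame(name): name is "side" or "top"; returns a dict with "image" (400x640x3 uint8, red, green, blue), "range_z" (400x640 float32, m along the optical axis (not along the pixel's ray), 0 where there is no reading), "vertical_fov" (degrees; the focal length in pixels is half the picture's height over the tangent of half this angle, whatever the lens; pixels are square), "cx", "cy" (the principal point, pixels), "R" (3x3) and "t" (3): a world point X has camera coordinates R X + t. Camera axes: x right, y down, z forward; pixel columns grow to the right and rows downward; lengths in m; the calibration is good to about 2 mm. A picture is of the moment at which its call begins.
- ticket.finish_job(): hands the job in, once; it reports no verdict.
The state is a dict: "t": time; "joint_pos": joint angles; "joint_vel": joint speeds; "joint_torque": joint torques, N m; "tcp_pos": TCP position; "ee_rot": TCP orientation; "force": force on the tool from outside, world axes, zero at the start; "wrist_torque": the same for the moment, N m; "gripper_width": opening from 0.0 (shut) to 1.0 (fully open).
Only numpy, scipy, OpenCV 4.12 (cv2) and the standard library are available. Lean on these libraries where they do the work, as an engineer would, in place of code of your own. Each camera call takes 0.05 s, during which the arm holds its last target.

TASK

Take the brass spacer from the white tray, lay it on the nest's front plate on the microscope stage and push it in under the keeper strips, over the raised lip, until it drops flat into the pocket. Then snug it up firmly but gently against the stop screw and leave it there, without ramming the stop, leaning on the microscope or disturbing the other things on the bench.

Things in the scene. Friction and masses are not known exactly. Their poses are not given: they have to be found in the camera images.
- brass_spacer: Brass-coloured plain round disc without a hole, 50 mm diameter, 10 mm thick, about 0.12 to 0.23 kg, loose, lying flat on one of the three places of the white tray. Origin: centre of its underside; z is its axis.
- steel_spacer: Bystander: silver disc of the same size, on another place of the tray. Origin: centre of its underside.
- copper_spacer: Bystander: reddish copper disc of the same size, on another place of the tray. Origin: centre of its underside.
- tray: White flat slab without a rim, 110 mm (its x) by 240 mm (its y), 12 mm thick, heavy, does not move. Origin: centre of its underside, on the bench mat; its top is 12 mm above that. The three places lie in a row along its y, 75 mm apart, middle one at the centre.
- microscope: Fixed black digital microscope. x runs from its front to its back (the way the spacer is pushed), z up; origin on the bench mat under the lip, 125 mm below the nest floor. Stage 220 mm (x) by 190 mm (y). Lens, 68 mm across, over x = 145 mm, its lower end 150 mm above the nest floor; column at x = 270 to 360 mm, 460 mm tall.
- nest (a point): Reference point of the nest: on its floor, in the middle of the lip's inner (pocket-side) face; axes as the microscope's. x, y, z below are in this frame. The nest is a level aluminium plate, 100 mm wide (y), from x = -95 to +115 mm. The open, clear front plate (x below -8 mm) and the pocket floor are both at z = 0. Spacers slide on it with about 1 N.
- lip (a point): Top of the dark raised lip, mid-length, 3 mm above the floor. The lip runs right across: 30 degree ramp from x = -8 to -3 mm of the nest, flat top from -3 to 0, square drop to the pocket. Pushing a spacer over it takes a few N. Fingertips pushing at the spacer's rear rim have to stay above the lip (z = 3 mm) and below the spacer's top (z = 10 mm).
- keepers (a point): Middle between two steel keeper strips, at their underside, nest x = 63, y = 0, z = 16 mm. Strips: x = 28 to 98 mm, top at z = 19 mm, inner edges at y = +-22 mm, so a spacer cannot be put in from above. Under them side fences, inner faces at y = +-26.5 mm, with lead-ins that flare towards the front to y = +-41 mm at x = 8 mm, 16 mm high.
- stop_block: Black block, x = 100 to 114 mm of the nest, 22 mm high; origin at nest. Carries the 8 mm steel stop screw on y = 0, z = 5 mm, pointing to the front. Its tip lies anywhere from x = 52.5 to 82.5 mm (snugged spacer centre: x = 27.5 to 57.5): not reported, find it by feel. It is rigid. A firm, gentle push is 5 to 8 N; under 4 N is too little, over 12 N is ramming: feel for it at a creep.
- amber_bottle: Bystander: small amber bottle, 40 mm diameter, 85 mm tall, loose. Origin: centre of its underside.
- wipes_jar: Bystander: clear jar with white cap, 64 mm diameter, 75 mm tall, loose. Origin: centre of its underside.
- screwdriver: Bystander: red screwdriver, 150 mm long, lying loose. Origin: its middle.
- objective: Bystander: spare objective lens, aluminium, 34 mm diameter, 46 mm tall, loose. Origin: centre of its underside.
- mouse: Bystander: round black mouse, 62 mm diameter, 33 mm tall, loose. Origin: centre of its underside.
There are look-alikes about, which are no part of the job. Of the things that look like the brass_spacer, the largest one is meant.

How it is judged:
By the outcome, as a careful person would: the job done as asked, in the order asked, and still so for the second after the job is handed in, with the robot touching nothing.
It also fails if it takes over 61 s, if anything falls off the work surface, if the arm or the gripper's body presses on something with over 40 N, if the wrist force passes 120 N, or if a joint passes its speed limit or range.

## Working session

There is one attempt and no reset: what is moved stays moved. The work goes in short steps, Python scripts to look and compute and a tool call to move; the robot and the scene stay as the last step left them, time stands still between calls to the robot, and variables do not carry over. Pictures are saved under pics/ and viewed, and the job is handed in when it is done.

Besides the shell and the picture viewer there is one more tool, called after ">>>" as name([rows], argument=value, ...), one row to a line, values as JSON. move_arm: Moves the arm, as the interface text tells. Its arguments: {"type":"object","properties":{"fingers":{"type":"array"},"travel":{"type":"array"},"yaw":{"type":"array"},"force":{"type":"number"}},"required":["fingers","travel","yaw"]}

```bash
mkdir -p pics
cat > h.py <<'E'
import numpy as np, cv2
from station import arm, cams, ticket
def save(n,f): 
    im=f["image"]; cv2.imwrite(f"pics/{n}.png",cv2.cvtColor(im,cv2.COLOR_RGB2BGR))
def K(f):
    fl=f["image"].shape[0]/2/np.tan(np.radians(f["vertical_fov"])/2); return fl
def ray(f,u,v):
    d=np.array([(u-f["cx"])/K(f),(v-f["cy"])/K(f),1.]); R=np.array(f["R"]);t=np.array(f["t"])
    return -R.T@t, R.T@d
def plane(f,u,v,z):
    c,d=ray(f,u,v); return c+d*(z-c[2])/d[2]
def dep(f,u,v):
    c,d=ray(f,u,v); return c+d*f["range_z"][int(v),int(u)]
E
python3 - <<'E'
from h import *
import pickle
F={n:cams.grab_frame(n) for n in("side","top")}
pickle.dump(F,open("f0.pkl","wb"))
for n in F:
    f=F[n];save(n+"0",f);print(n,f["vertical_fov"],f["cx"],f["cy"],np.round(f["R"],3),f["t"],(f["range_z"]>0).mean())
print(arm.observe())
E
```

```text
side 44.83073235719027 320.2098582949036 199.14519629104115 [[ 0.713 -0.701 -0.008]
 [-0.511 -0.513 -0.689]
 [ 0.479  0.496 -0.724]] [-0.5136119   0.27589806  1.13763894] 0.9960078125
top 48.92300530463702 316.0489054952367 200.60163908101032 [[-0.01  -1.    -0.029]
 [-0.998  0.011 -0.058]
 [ 0.059  0.029 -0.998]] [-0.15420999  0.54277233  1.03068578] 0.99611328125
{'t': 0.1, 'joint_pos': array([-1.39668555e+00,  9.18208191e-02,  1.23179696e+00,  2.69272426e-06,
        1.81979650e+00, -5.66962365e-02]), 'joint_vel': array([ 0.00173925,  0.00066157, -0.00461755, -0.00055153,  0.00033825,
        0.00042537]), 'joint_torque': array([ 3.80180296e-03, -4.60216713e+01, -4.19217432e+01,  6.96262691e-05,
        1.06548230e-02, -2.65507254e-06]), 'tcp_pos': array([ 0.13721451, -0.5838345 ,  0.23022385]), 'ee_rot': array([-1.5706905 ,  0.00181855, -1.33998855]), 'force': array([-0.32776886,  0.43187806, -1.25563577]), 'wrist_torque': array([-0.03717161,  0.04378927, -0.01746673]), 'gripper_width': 0.9997645670581452}
```

View pics/side0.png

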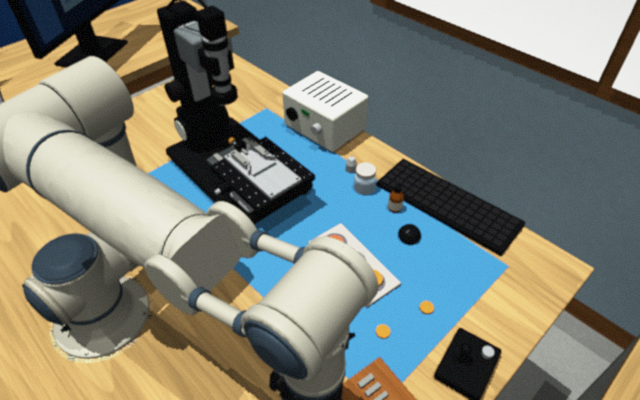

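View pics/top0.png

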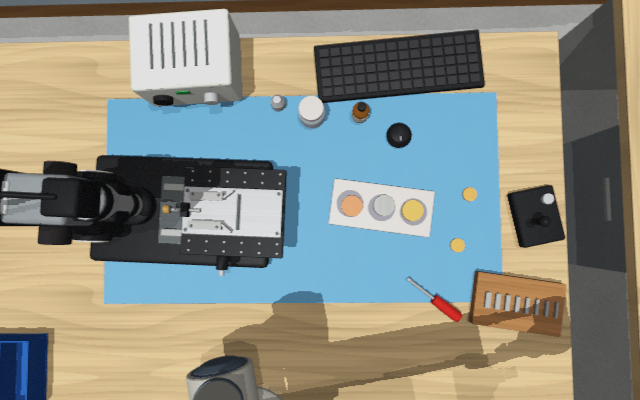

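The top view shows the white tray with copper at (351,204), steel at (383,206) and brass at (413,210). Two small brass-coloured discs lie on the mat at (470,194) and (458,245). The nest's open front plate is around (260,212), the lip is near (239,212), and the microscope front faces right.

Things that could be taken for the brass spacer are (413,210), (470,194), (458,245) and the copper disc at (351,204). I choose (413,210): it is the largest and it lies on the tray.

Run:
```python
from h import *
import pickle
F=pickle.load(open("f0.pkl","rb"));f=F["top"]
im=f["image"];c=im[150:280,330:500];a=cv2.resize(c,None,fx=4,fy=4,interpolation=cv2.INTER_CUBIC)
cv2.imwrite("pics/crop_t.png",cv2.cvtColor(a,cv2.COLOR_RGB2BGR))
c=im[145:275,80:300];a=cv2.resize(c,None,fx=3.6,fy=3.6,interpolation=cv2.INTER_CUBIC)
cv2.imwrite("pics/crop_n.png",cv2.cvtColor(a,cv2.COLOR_RGB2BGR))
hsv=cv2.cvtColor(im,cv2.COLOR_RGB2HSV)
m=cv2.inRange(hsv,(17,90,100),(32,255,255)); m[:,:330]=0; m[:150]=0;m[265:]=0;m[:,500:]=0
n,l,s,ce=cv2.connectedComponentsWithStats(m)
for i in range(1,n):
    if s[i,4]>40: 
        z=.022 if s[i,0]<440 else .01
        print(s[i],ce[i],plane(f,*ce[i],z),dep(f,*ce[i]), 2*np.sqrt(s[i,4]/np.pi)*f["range_z"][int(ce[i][1]),int(ce[i][0])]/K(f))
# nest depths
for u,v in [(260,212),(270,195),(270,230),(228,212),(350,185),(239,212),(300,270),(275,248),(200,212),(383,206),(351,204)]: print(u,v,np.round(dep(f,u,v),4), im[v,u])
```

```text
[463 188  13  13 143] [469.07692308 193.93006993] [ 0.55302571 -0.52139515  0.01      ] [ 0.55306612 -0.52157834  0.00942208] 0.0318786599534812
[402 200  21  21 357] [412.18487395 210.01960784] [ 0.51603265 -0.38476136  0.022     ] [ 0.51597554 -0.38445323  0.02363496] 0.049767754862828466
[451 238  13  14 145] [456.96551724 244.83448276] [ 0.43358895 -0.48968517  0.01      ] [ 0.43371082 -0.48889695  0.01274981] 0.031811106013820756
260 212 [ 0.5115 -0.0443  0.1291] [218 220 221]
270 195 [ 0.5475 -0.0653  0.1264] [215 218 219]
270 230 [ 0.4733 -0.0653  0.1284] [218 219 221]
228 212 [0.5123 0.0244 0.1267] [217 218 220]
350 185 [ 0.5773 -0.2409  0.0137] [226 222 219]
239 212 [5.12e-01 4.00e-04 1.29e-01] [ 93 100 101]
300 270 [ 0.3765 -0.1196  0.0008] [123 185 218]
275 248 [ 0.435  -0.0748  0.1205] [66 68 70]
200 212 [0.5129 0.0842 0.1274] [196 199 199]
383 206 [ 0.5261 -0.3167  0.0244] [198 200 196]
351 204 [ 0.5315 -0.242   0.0267] [226 169 121]
```

```bash
sleep 1; ls pics
```

```text
crop_n.png
crop_t.png
side0.png
top0.png
```

View pics/crop_t.png

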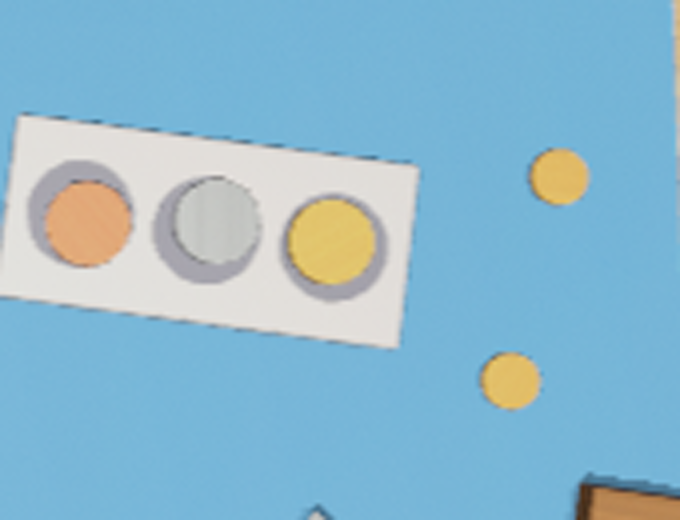

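View pics/crop_n.png

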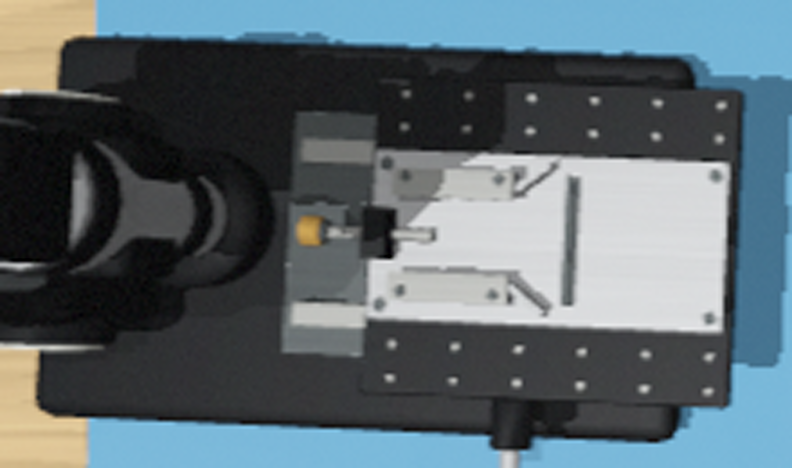

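The crop confirms the brass disc is the largest, about 50 mm against 32 mm for the two on the mat. In the nest crop the plate corners are about (375,150), (731,162), (723,331) and (366,318), the lip is at x≈570, and the screw tip is at (436,235). Next I'll fit the nest frame.

Run:
```python
from h import *
import pickle
F=pickle.load(open("f0.pkl","rb"));f=F["top"]
g=lambda x,y:(80+(x+.5)/3.6-.5,145+(y+.5)/3.6-.5)
P={k:plane(f,*g(*p),z) for k,p,z in [("bt",(376,150),.125),("ft",(731,162),.125),("fb",(723,331),.125),("bb",(367,318),.125),("lipT",(574,177),.128),("lipB",(568,305),.128),("tip",(436,235),.130),("scr0",(400,234),.13),
 ("lipinT",(567,177),.128),("lipinB",(561,305),.128)]}
for k in P: print(k,np.round(P[k],4))
e=(P["bt"]-P["ft"])+(P["bb"]-P["fb"]); yaw=np.arctan2(e[1],e[0]); 
w=(P["bt"]-P["bb"])+(P["ft"]-P["fb"]); yaw2=np.arctan2(w[1],w[0])
print("yaw",np.degrees(yaw),np.degrees(yaw2)+90, np.linalg.norm(e[:2])/2,np.linalg.norm(w[:2])/2)
# edge-based: white plate mask lines
im=f["image"];hsv=cv2.cvtColor(im,cv2.COLOR_RGB2HSV)
m=cv2.inRange(hsv,(0,0,150),(180,40,255));m[:186]=0;m[240:]=0;m[:,:241]=0;m[:,290:]=0
# per column top/bottom
c=[];d=[]
for u in range(245,279):
    r=np.where(m[:,u])[0]
    c.append(plane(f,u,r.min()-.5,.125)[:2]);d.append(plane(f,u,r.max()+.5,.125)[:2])
for q in(c,d):
    l=cv2.fitLine(np.array(q,np.float32),cv2.DIST_HUBER,0,.01,.01).ravel();print("edge",l,np.degrees(np.arctan2(l[1],l[0])))
q=[]
for v in range(193,231):
    r=np.where(m[v])[0]; q.append(plane(f,r.max()+.5,v,.125)[:2])
l=cv2.fitLine(np.array(q,np.float32),cv2.DIST_HUBER,0,.01,.01).ravel();print("front",l,np.degrees(np.arctan2(l[1],l[0])))
cy=np.mean([P[k] for k in("bt","ft","fb","bb")],axis=0);print("centre",cy)
for yw in (yaw,):
  o=cy[:2]-.01*np.array([np.cos(yw),np.sin(yw)]);print("nest o",o)
  R=np.array([[np.cos(yw),np.sin(yw)],[-np.sin(yw),np.cos(yw)]])
  for k in P: print(k,np.round(R@(P[k][:2]-o)*1e3,1))
for u,v in [(250,205),(250,222),(265,212),(270,205)]:
  print(np.median([dep(f,u+i,v+j)[2] for i in range(-3,4) for j in range(-3,4)]))
```

```text
bt [0.5685 0.1197 0.125 ]
ft [ 0.5588 -0.0923  0.125 ]
fb [ 0.4592 -0.0871  0.125 ]
bb [0.4687 0.1243 0.125 ]
lipT [5.507e-01 5.000e-04 1.280e-01]
lipB [0.4753 0.004  0.128 ]
tip [0.5172 0.0819 0.13  ]
scr0 [0.5181 0.1033 0.13  ]
lipinT [0.5508 0.0046 0.128 ]
lipinB [0.4753 0.0081 0.128 ]
yaw 87.39144165085621 87.18533473453655 0.21185606937777274 0.09980576432818913
edge [ 0.05366769  0.9985589   0.56096655 -0.04117801] 86.923584
edge [ 0.04928852  0.9987846   0.4605799  -0.04332149] 87.17483
front [ 0.9987637  -0.04971072  0.51886755 -0.08910649] -2.8493886
centre [0.51378939 0.01615248 0.125     ]
nest o [0.51333427 0.00616284]
bt [115.9 -49.9]
ft [-96.3 -49.9]
fb [-95.6  49.9]
bb [115.9  49.9]
lipT [ -4.  -37.6]
lipB [-3.9 37.9]
tip [75.8 -0.5]
scr0 [97.3 -0.3]
lipinT [  0.2 -37.5]
lipinB [ 0.2 38. ]
0.12785000657555812
0.1276342718368968
0.12732137490951267
0.1278199756576066
```

>>> move_arm([
  [47,25,-10],
  [95,50,-20],
  [142,75,-30],
  [190,100,-40],
  [237,124,-50],
  [284,149,-60],
  [332,174,-70],
  [379,199,-80],
], fingers=[0.6,0.6,0.6,0.6,0.6,0.6,0.6,0.6], yaw=[9,18,27,37,46,55,65,74], force=25)

```text
t: 1.1
tcp_pos: [0.5175, -0.3839, 0.1503]
ee_rot: [-1.57, 0.001, -0.043]
force: [0.8, -1.7, -0.4]
gripper_width: 0.798
```

>>> move_arm([
  [0,0,-30],
  [0,0,-60],
  [0,0,-90],
  [0,0,-110],
  [0,0,-120],
  [0,0,-124],
  [0,0,-124],
  [0,0,-124],
], fingers=[0.6,0.6,0.6,0.6,0.6,0.6,0.6,0.6], yaw=[0,0,0,0,0,0,0,0])

```text
t: 2.1
tcp_pos: [0.5168, -0.3856, 0.0286]
ee_rot: [-1.572, -0.002, -0.048]
force: [0.6, -1.2, 0.3]
gripper_width: 0.8
```

Run:
```python
from h import *
o=arm.observe();print(o["tcp_pos"],o["force"])
for n in("side","top"):
    f=cams.grab_frame(n);save(n+"1",f)
    p=f["R"]@o["tcp_pos"]+f["t"];u=int(p[0]/p[2]*K(f)+f["cx"]);v=int(p[1]/p[2]*K(f)+f["cy"]);print(u,v)
    c=f["image"][max(0,v-60):v+60,u-80:u+80];cv2.imwrite(f"pics/{n}1c.png",cv2.cvtColor(cv2.resize(c,None,fx=4,fy=4),cv2.COLOR_RGB2BGR))
```

```text
[ 0.51677689 -0.38557522  0.02862299] [ 0.61768679 -1.16394242  0.27240649]
371 277
413 209
```

View pics/side1c.png

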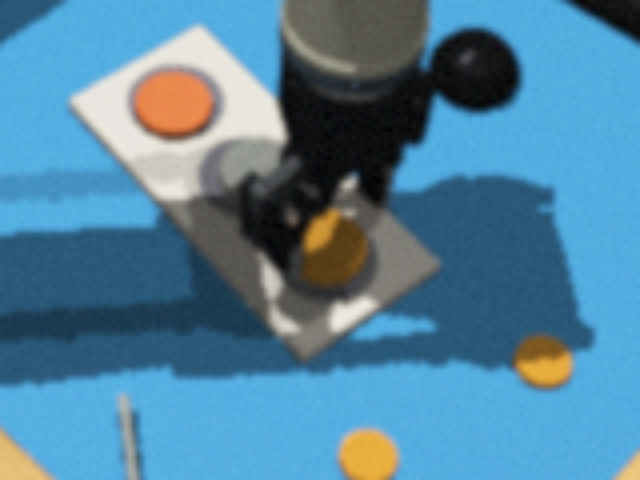

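View pics/top1c.png

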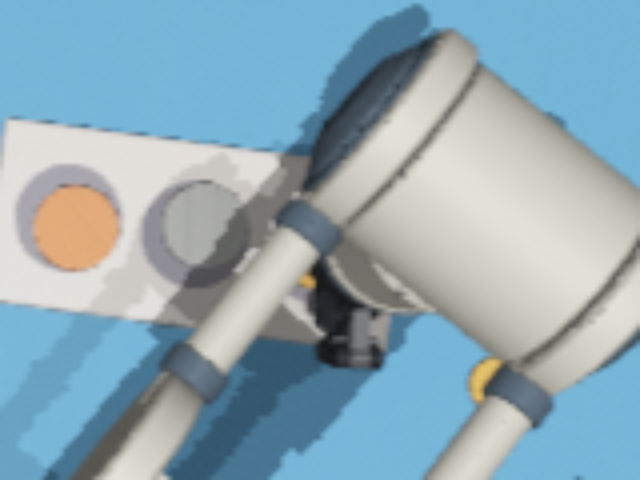

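The side crop shows the brass disc at about (375,279) full-frame, between the open fingers. I'll check the offset between the disc and the TCP.

Run:
```python
from h import *
import pickle
f=pickle.load(open("f0.pkl","rb"))["side"]
f1=cams.grab_frame("side")
for u0,F in ((1,f),(2,f1)):
    hsv=cv2.cvtColor(F["image"],cv2.COLOR_RGB2HSV)
    m=cv2.inRange(hsv,(12,120,60),(32,255,255));m[:260]=0;m[296:]=0;m[:,:355]=0;m[:,:]=m;m[:,398:]=0
    n,l,s,ce=cv2.connectedComponentsWithStats(m);i=1+s[1:,4].argmax()
    p=np.argwhere(l==i)[:,::-1]
    print(s[i],ce[i],plane(F,*ce[i],.022))
    # rightmost & bottom extents
    x0,y0,w,h,_=s[i]; print("ext",plane(F,x0+w-.5,p[p[:,0]==x0+w-1,1].mean(),.018))
    for q in(p[p[:,1]==y0+h-1].mean(0),): print("bot",plane(F,q[0],q[1]+.5,.012))
```

```text
[374 270   9  15  75] [378.41333333 277.08      ] [ 0.53278509 -0.39327356  0.022     ]
ext [ 0.53790109 -0.40238809  0.018     ]
bot [ 0.52316136 -0.40449268  0.012     ]
[366 269  17  20 244] [373.6147541  278.77459016] [ 0.52077093 -0.38829571  0.022     ]
ext [ 0.53901349 -0.40143947  0.018     ]
bot [ 0.50591509 -0.40347296  0.012     ]
```

>>> move_arm([
  [0,0,-3],
  [0,0,-6],
  [0,0,-8],
  [0,0,-10],
  [0,0,-11],
  [0,0,-12],
  [0,0,-13],
  [0,0,-14],
], fingers=[0.6,0.6,0.6,0.6,0.6,0.6,0.6,0.6], yaw=[0,0,0,0,0,0,0,0])

```text
t: 3.25
tcp_pos: [0.5163, -0.3851, 0.0133]
ee_rot: [-1.571, -0.0, -0.048]
force: [-0.7, 0.4, -0.0]
gripper_width: 0.801
```

>>> move_arm([
  [0,0,-2],
  [0,0,-3],
  [0,0,-3],
  [0,0,-3],
  [0,0,-3],
  [0,0,-3],
  [0,0,-3],
  [0,0,-3],
], fingers=[0.6,0.6,0.4,0.3,0.2,0.1,0.0,0.0], yaw=[0,0,0,0,0,0,0,0], force=30)

```text
t: 4.25
tcp_pos: [0.5168, -0.3858, 0.0123]
ee_rot: [-1.573, -0.002, -0.049]
force: [-1.4, 0.0, 7.1]
gripper_width: 0.567
```

Run:
```python
from h import *
o=arm.observe();print(o["tcp_pos"],o["force"],o["gripper_width"])
f=cams.grab_frame("side");save("side2",f)
c=f["image"][220:330,300:440];cv2.imwrite(f"pics/side2c.png",cv2.cvtColor(cv2.resize(c,None,fx=5,fy=5,interpolation=2),cv2.COLOR_RGB2BGR))
```

```text
[ 0.51675536 -0.38584455  0.01234298] [-1.44081009  0.02462677  7.06117683] 0.5671985360639019
```

View pics/side2c.png

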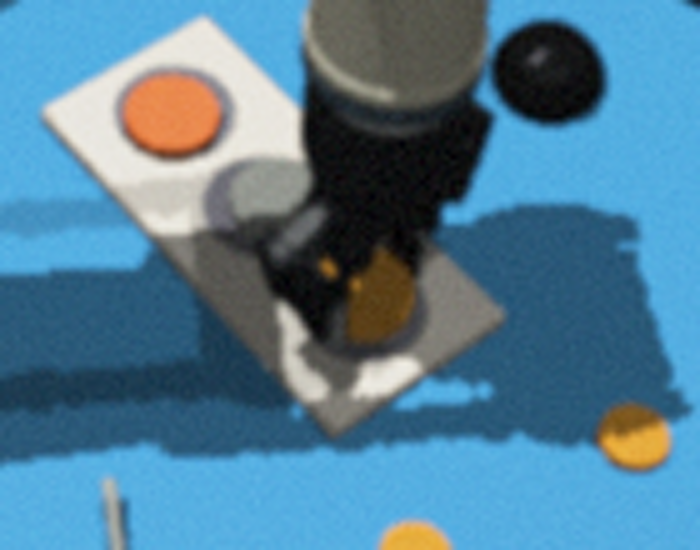

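The fingers stopped at 48 mm, so the disc is gripped, and the tips are just touching the tray with 7 N upwards. Next is the lift. The plate is 113 mm above the tray top.

>>> move_arm([
  [0,0,3],
  [0,0,15],
  [0,0,40],
  [0,0,75],
  [0,0,110],
  [0,0,140],
  [0,0,155],
  [0,0,155],
], fingers=[-0.2,-0.2,-0.2,-0.2,-0.2,-0.2,-0.2,-0.2], yaw=[0,0,0,0,0,0,0,0], force=40)

```text
t: 5.3
tcp_pos: [0.5166, -0.3854, 0.1663]
ee_rot: [-1.572, -0.002, -0.048]
force: [0.7, 0.6, -2.3]
gripper_width: 0.563
```

Run:
```python
from h import *
o=arm.observe();print(o["tcp_pos"],o["force"],o["gripper_width"])
f=cams.grab_frame("side");save("side3",f)
c=f["image"][150:330,280:460];cv2.imwrite(f"pics/side3c.png",cv2.cvtColor(cv2.resize(c,None,fx=3,fy=3,interpolation=2),cv2.COLOR_RGB2BGR))
```

```text
[ 0.51661318 -0.38535494  0.16634515] [ 0.73726244  0.61555018 -2.26472709] 0.5628769530879656
```

View pics/side3c.png

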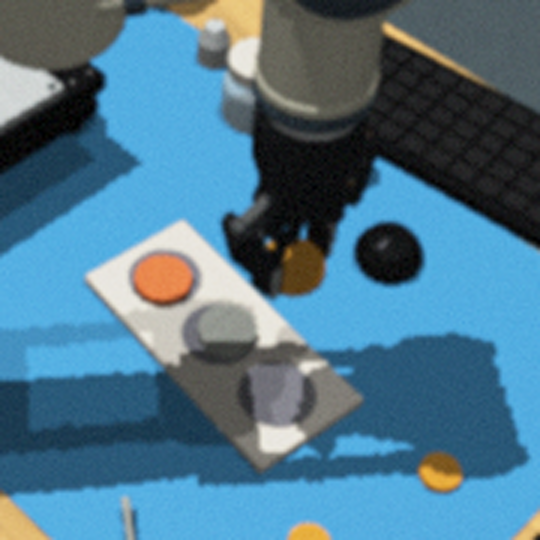

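The disc is held at crop (300,267), and its place on the tray is empty. Next I'll carry it across.

>>> move_arm([
  [0,30,0],
  [-1,80,0],
  [-2,135,0],
  [-3,190,0],
  [-4,245,0],
  [-5,300,0],
  [-5,335,0],
  [-5,352,0],
], fingers=[-0.2,-0.2,-0.2,-0.2,-0.2,-0.2,-0.2,-0.2], yaw=[0,0,0,0,0,0,0,0])

```text
t: 6.35
tcp_pos: [0.5104, -0.0313, 0.1634]
ee_rot: [-1.57, 0.003, -0.046]
force: [0.2, -0.2, -1.0]
gripper_width: 0.564
```

Run:
```python
from h import *
o=arm.observe();print(o["tcp_pos"],o["force"],o["gripper_width"])
for n in("side","top"):
    f=cams.grab_frame(n);save(n+"4",f)
    p=f["R"]@o["tcp_pos"]+f["t"];u=int(p[0]/p[2]*K(f)+f["cx"]);v=int(p[1]/p[2]*K(f)+f["cy"]);print(u,v)
    c=f["image"][max(0,v-70):v+60,u-80:u+80];cv2.imwrite(f"pics/{n}4c.png",cv2.cvtColor(cv2.resize(c,None,fx=4,fy=4),cv2.COLOR_RGB2BGR))
```

```text
[ 0.5104457  -0.03133206  0.16340196] [ 0.24840998 -0.24499945 -1.04573394] 0.5641453013330643
270 167
251 212
```

View pics/side4c.png

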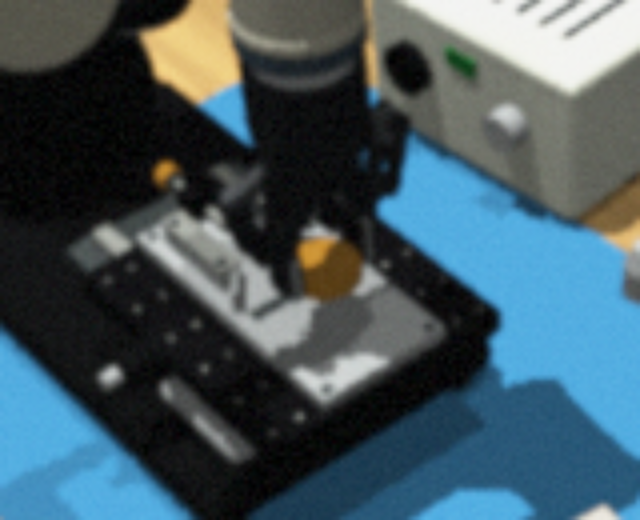

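View pics/top4c.png

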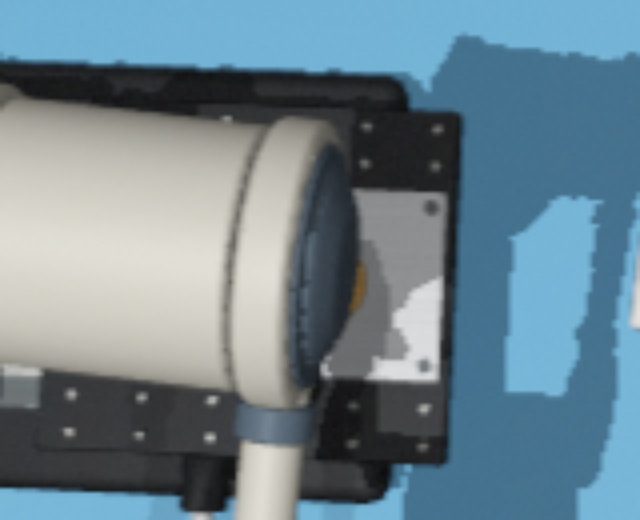

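View pics/side4.png

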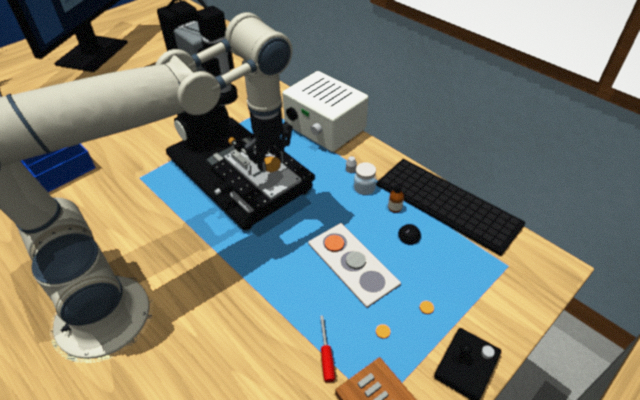

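View pics/top4.png

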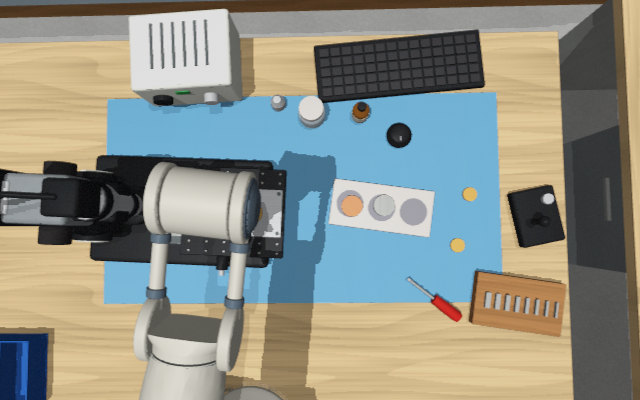

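Run:
```python
from h import *
import pickle
f0=pickle.load(open("f0.pkl","rb"))["top"];f=cams.grab_frame("top")
for v in (195,205,215):
  for u in range(60,160,8): print(v,u,"before",np.round(dep(f0,u,v),3),"now",np.round(dep(f,u,v),3))
for u in range(160,262,15): print(u,np.round(dep(f,u,205),3))
print(arm.observe()["joint_pos"])
```

```text
195 60 before [0.523 0.149 0.511] now [0.522 0.148 0.514]
195 68 before [0.522 0.138 0.513] now [0.523 0.139 0.511]
195 76 before [0.522 0.129 0.511] now [0.522 0.129 0.511]
195 84 before [0.523 0.126 0.499] now [0.523 0.126 0.499]
195 92 before [0.525 0.126 0.48 ] now [0.525 0.125 0.481]
195 100 before [0.526 0.125 0.46 ] now [0.526 0.126 0.459]
195 108 before [0.527 0.121 0.447] now [0.527 0.121 0.445]
195 116 before [0.529 0.124 0.416] now [0.529 0.125 0.415]
195 124 before [0.531 0.125 0.39 ] now [0.531 0.125 0.39 ]
195 132 before [0.534 0.133 0.344] now [0.535 0.134 0.342]
195 140 before [0.537 0.135 0.31 ] now [0.537 0.134 0.31 ]
195 148 before [0.537 0.123 0.304] now [0.518 0.02  0.551]
195 156 before [0.557 0.212 0.046] now [0.518 0.011 0.551]
205 60 before [0.51  0.148 0.513] now [0.51  0.148 0.512]
205 68 before [0.51  0.137 0.515] now [0.51  0.137 0.513]
205 76 before [0.51  0.129 0.511] now [0.51  0.128 0.512]
205 84 before [0.51  0.126 0.497] now [ 0.48  -0.19   1.056]
205 92 before [0.511 0.127 0.477] now [0.511 0.125 0.48 ]
205 100 before [0.513 0.129 0.452] now [0.513
[... 773 characters left out ...]
7]
215 108 before [0.499 0.132 0.424] now [0.499 0.132 0.423]
215 116 before [0.5   0.127 0.409] now [0.5   0.127 0.409]
215 124 before [0.5   0.127 0.385] now [0.5   0.127 0.384]
215 132 before [0.502 0.136 0.337] now [0.502 0.137 0.335]
215 140 before [0.502 0.134 0.31 ] now [0.502 0.135 0.309]
215 148 before [0.502 0.122 0.305] now [0.495 0.024 0.542]
215 156 before [0.51  0.21  0.049] now [0.495 0.013 0.544]
160 [0.507 0.01  0.54 ]
175 [ 0.506 -0.011  0.549]
190 [ 0.506 -0.028  0.547]
205 [ 0.506 -0.045  0.547]
220 [ 0.506 -0.063  0.548]
235 [ 0.506 -0.081  0.55 ]
250 [ 0.506 -0.096  0.536]
[-1.30911941e-01 -1.48111107e-01  1.58375911e+00 -6.62414163e-04
  1.70750174e+00 -8.34057893e-02]
```

The wrist cylinder ends about 95 mm short of the microscope head, and the push needs about 55 mm more travel, so it clears. Next I'll lower the disc.

>>> move_arm([
  [0,-1,-10],
  [0,-2,-20],
  [0,-2,-27],
  [0,-2,-31],
  [0,-2,-33],
  [0,-2,-34],
  [0,-2,-35],
  [0,-2,-35],
], fingers=[-0.2,-0.2,-0.2,-0.2,-0.2,-0.2,-0.2,-0.2], yaw=[0,0,0,0,0,0,0,0])

```text
t: 7.5
tcp_pos: [0.5113, -0.0351, 0.1304]
ee_rot: [-1.571, -0.0, -0.048]
force: [-0.1, 0.0, -2.2]
gripper_width: 0.562
```

>>> move_arm([
  [0,0,-0.5],
  [0,0,-1],
  [0,0,-1.5],
  [0,0,-2],
  [0,0,-2.5],
  [0,0,-3],
  [0,0,-3],
  [0,0,-3],
], fingers=[-0.2,-0.2,-0.2,-0.2,-0.2,-0.2,-0.2,-0.2], yaw=[0,0,0,0,0,0,0,0])

```text
t: 8.5
tcp_pos: [0.5112, -0.0351, 0.1273]
ee_rot: [-1.571, 0.0, -0.048]
force: [0.3, 0.3, -2.0]
gripper_width: 0.562
```

>>> move_arm([
  [0,0,-0.5],
  [0,0,-0.8],
  [0,0,-1.1],
  [0,0,-1.4],
  [0,0,-1.6],
  [0,0,-1.8],
  [0,0,-2],
  [0,0,-2],
], fingers=[-0.2,-0.2,-0.2,-0.2,-0.2,-0.2,-0.2,-0.2], yaw=[0,0,0,0,0,0,0,0])

```text
t: 9.5
tcp_pos: [0.5113, -0.0351, 0.1255]
ee_rot: [-1.571, -0.0, -0.048]
force: [-0.8, 0.7, -0.6]
gripper_width: 0.559
```

>>> move_arm([
  [0,0,-0.5],
  [0,0,-0.7],
  [0,0,-0.7],
  [0,0,-0.7],
  [0,0,-0.7],
  [0,0,-0.7],
  [0,0,-0.7],
  [0,0,-0.7],
], fingers=[-0.2,-0.2,0.15,0.2,0.25,0.35,0.45,0.5], yaw=[0,0,0,0,0,0,0,0])

```text
t: 10.5
tcp_pos: [0.5112, -0.0351, 0.1243]
ee_rot: [-1.571, 0.0, -0.048]
force: [0.2, -0.1, 0.7]
gripper_width: 0.748
```

>>> move_arm([
  [0,0,3],
  [0,0,10],
  [0,0,25],
  [0,0,40],
  [2,-20,40],
  [1,-60,40],
  [-1,-110,40],
  [-2,-130,40],
], fingers=[0.5,0.5,0.5,0.5,-1,-1,-1,-1], yaw=[0,0,0,0,0,0,0,0])

```text
t: 11.5
tcp_pos: [0.5092, -0.1673, 0.1657]
ee_rot: [-1.572, -0.001, -0.051]
force: [0.4, 0.9, -0.3]
gripper_width: 0.005
```

Run:
```python
from h import *
o=arm.observe();print(o["tcp_pos"],o["force"],o["gripper_width"])
for n in("side","top"):
    f=cams.grab_frame(n);save(n+"5",f)
    hsv=cv2.cvtColor(f["image"],cv2.COLOR_RGB2HSV)
    m=cv2.inRange(hsv,(12,100,60),(32,255,255))
    k,l,s,ce=cv2.connectedComponentsWithStats(m)
    for i in range(1,k):
        if s[i,4]>60 and s[i,0]<320: print(n,s[i],ce[i],plane(f,*ce[i],.136))
    u,v=(265,165) if n=="side" else (250,212)
    c=f["image"][v-65:v+65,u-90:u+90];cv2.imwrite(f"pics/{n}5c.png",cv2.cvtColor(cv2.resize(c,None,fx=4,fy=4),cv2.COLOR_RGB2BGR))
```

```text
[ 0.50922164 -0.16731378  0.16572463] [ 0.43407959  0.87901922 -0.28561447] 0.005431820148354391
side [   0    0  173   93 7729] [96.17673696 51.35049812] [0.48535841 0.88886206 0.136     ]
side [175   0  30  11 116] [192.09482759   4.31896552] [0.93664054 0.9596189  0.136     ]
side [225  20  13  18 151] [230.62251656  28.56291391] [0.9220731  0.68424174 0.136     ]
side [230  53  22  18 193] [238.41968912  62.21243523] [0.7951656 0.4734554 0.136    ]
side [234  72  50  27 811] [257.0974106   85.07644883] [0.7517028  0.32024315 0.136     ]
side [249 100  35  18 227] [272.29955947 107.86784141] [0.70582936 0.19173374 0.136     ]
side [    0   136   635   264 58208] [236.07110706 309.82114142] [ 0.19937416 -0.28562158  0.136     ]
side [264 168  20  15 228] [272.94736842 174.77631579] [ 0.51480328 -0.03386025  0.136     ]
top [   0    0  607   18 5374] [261.90472646   6.06866394] [ 0.9561201  -0.05047013  0.136     ]
top [242  67  13  29 137] [248.00729927  81.39416058] [ 0.79109383 -0.02021748  0.136     ]
top [244 201  11  22 172] [249.45930233 211.22093023] [ 0.51315958 -0.02313825  0.136     ]
top [285 304  20  12 119] [293.49579832 309.05042017] [ 0.30966446 -0.11456617  0.136     ]
top [315 316  15  16 103] [323.00970874 324.63106796] [ 0.27770026 -0.17530902  0.136     ]
top [  0 327  54  20 238] [ 31.2394958 331.6302521] [0.26513381 0.43746912 0.136     ]
top [309 333  17  18 112] [316.41071429 341.23214286] [ 0.24408175 -0.16137642  0.136     ]
top [176 377  20  23 288] [184.56944444 389.33680556] [0.1470769  0.11162106 0.136     ]
top [284 382  33  18 254] [299.57480315 391.0984252 ] [ 0.14380193 -0.1259365   0.136     ]
```

View pics/side5c.png

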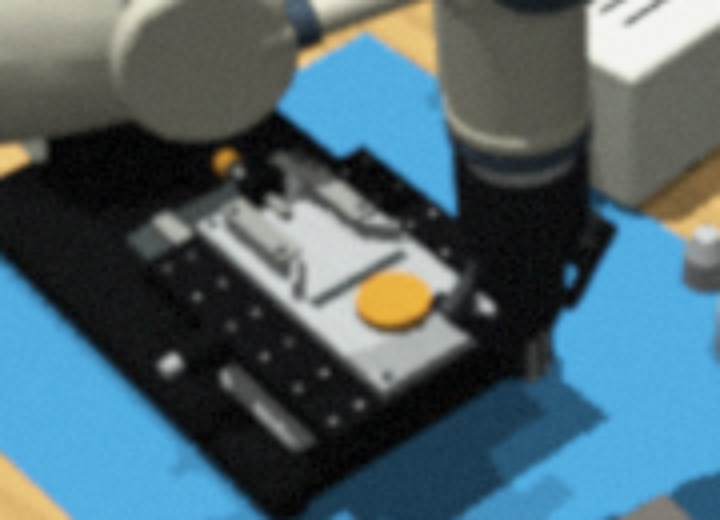

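View pics/top5c.png

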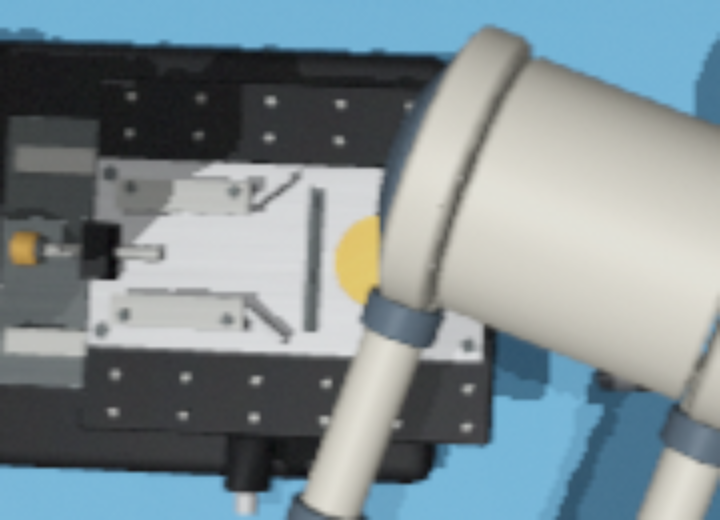

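The disc lies flat on the front plate, at side pixel (273,175) and about (0.513,-0.034), just short of the lip and centred. Next I'll bring the shut fingers down behind it and feel for the plate height.

>>> move_arm([
  [0,30,0],
  [0,60,0],
  [0,80,-4],
  [0,82,-14],
  [0,82,-22],
  [0,82,-28],
  [0,82,-31],
  [0,82,-31],
], fingers=[-1,-1,-1,-1,-1,-1,-1,-1], yaw=[0,0,0,0,0,0,0,0], force=25)

```text
t: 12.6
tcp_pos: [0.5091, -0.0835, 0.1333]
ee_rot: [-1.571, 0.0, -0.049]
force: [0.0, -0.4, 1.0]
gripper_width: 0.001
```

>>> move_arm([
  [0,0,-0.5],
  [0,0,-1],
  [0,0,-1.5],
  [0,0,-2],
  [0,0,-2.5],
  [0,0,-3],
  [0,0,-3],
  [0,0,-3],
], fingers=[-1,-1,-1,-1,-1,-1,-1,-1], yaw=[0,0,0,0,0,0,0,0])

```text
t: 13.6
tcp_pos: [0.5093, -0.0831, 0.1306]
ee_rot: [-1.571, 0.0, -0.048]
force: [-0.9, 0.4, 0.5]
gripper_width: 0.001
```

>>> move_arm([
  [0,0,-0.4],
  [0,0,-0.8],
  [0,0,-1.2],
  [0,0,-1.6],
  [0,0,-2],
  [0,0,-2],
  [0,0,-2],
  [0,0,-2],
], fingers=[-1,-1,-1,-1,-1,-1,-1,-1], yaw=[0,0,0,0,0,0,0,0])

```text
t: 14.6
tcp_pos: [0.5093, -0.0831, 0.1286]
ee_rot: [-1.571, -0.0, -0.048]
force: [-0.2, -1.0, -0.5]
gripper_width: -0.0
```

The tip still hasn't touched at TCP z 0.1286, so the plate is between 0.125 and 0.1286. A TCP height of about 0.1325 keeps the tip 4–7 mm above it. Next I'll raise the fingers and push.

>>> move_arm([
  [0,0,2],
  [0,1,4],
  [0,4,4],
  [0,7,4],
  [1,10,4],
  [1,13,4],
  [1,15,4],
  [1,16,4],
], fingers=[-1,-1,-1,-1,-1,-1,-1,-1], yaw=[0,0,0,0,0,0,0,0])

```text
t: 15.6
tcp_pos: [0.5102, -0.0671, 0.1325]
ee_rot: [-1.571, 0.0, -0.048]
force: [0.5, -0.3, -0.3]
gripper_width: 0.0
```

```bash
cat > look.py <<'E'
from h import *
import sys
k=sys.argv[1]
o=arm.observe();print(o["t"],o["tcp_pos"],o["force"])
for n in("side","top"):
    f=cams.grab_frame(n)
    u,v=(262,165) if n=="side" else (235,212)
    z=5; a,b=(55,40)
    if n=="top" and "t" not in sys.argv[2:]: continue
    c=f["image"][v-55:v+45,u-70:u+70];cv2.imwrite(f"pics/{n}{k}.png",cv2.cvtColor(cv2.resize(c,None,fx=z,fy=z,interpolation=2),cv2.COLOR_RGB2BGR))
    hsv=cv2.cvtColor(f["image"],cv2.COLOR_RGB2HSV)
    m=cv2.inRange(hsv,(12,100,60),(32,255,255));
    if n=="side": m[:135]=0;m[190:]=0;m[:,:232]=0;m[:,300:]=0
    else: m[:190]=0;m[235:]=0;m[:,:176]=0;m[:,300:]=0
    kk,l,s,ce=cv2.connectedComponentsWithStats(m)
    for i in range(1,kk):
        if s[i,4]>30:
            p=plane(f,*ce[i],.136);d=p[:2]-[.5133,.0062]
            print(n,s[i],p,"nest",1e3*(d@[.049,.9988]),1e3*(d@[-.9988,.049]))
E
python3 look.py 6
```

```text
15.6 [ 0.5102331  -0.06707756  0.13253415] [ 0.50872461 -0.33339139 -0.32877142]
side [263 171  13  11  89] [ 0.50172078 -0.03302637  0.136     ] nest -39.746678974113905 9.643228701938686
```

View pics/side6.png

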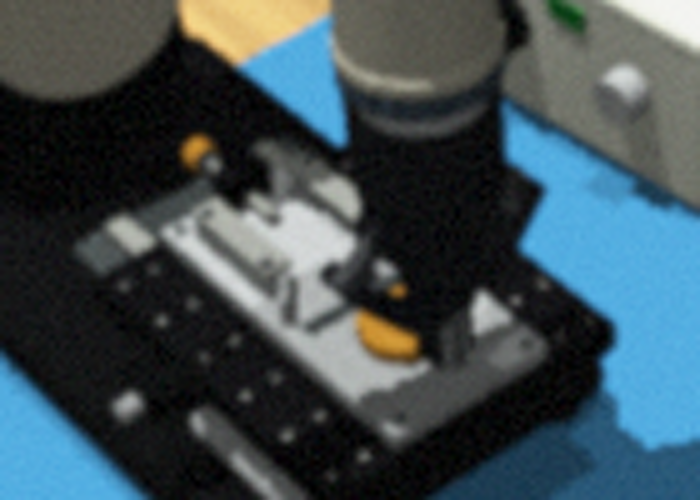

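The disc at crop (390,330) is lying flat and the shut fingers are right behind it, with no force yet. I'll push on.

>>> move_arm([
  [0,2,0],
  [0,4,0],
  [0,6,0],
  [0,8,0],
  [0,10,0],
  [1,12,0],
  [1,14,0],
  [1,16,0],
], fingers=[-1,-1,-1,-1,-1,-1,-1,-1], yaw=[0,0,0,0,0,0,0,0])

```text
t: 16.7
tcp_pos: [0.5113, -0.0509, 0.1326]
ee_rot: [-1.571, -0.0, -0.048]
force: [0.1, -1.1, -0.4]
gripper_width: -0.001
```

```bash
python3 look.py 7
```

```text
16.7 [ 0.5112977  -0.05087868  0.13262061] [ 0.11120892 -1.12629252 -0.37988496]
side [259 168  13  11  89] [ 0.50297889 -0.01594434  0.136     ] nest -22.623496673645977 9.223650350222545
```

View pics/side7.png

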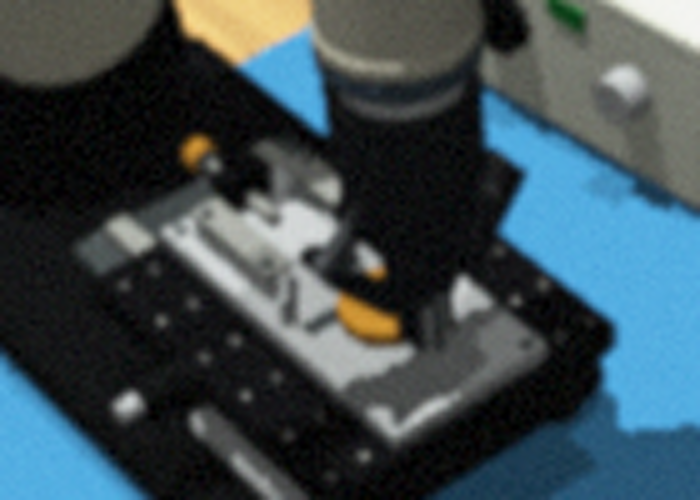

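>>> move_arm([
  [0,2,0],
  [0,4,0],
  [0,6,0],
  [0,8,0],
  [0,10,0],
  [0,12,0],
  [1,14,0],
  [1,16,0],
], fingers=[-1,-1,-1,-1,-1,-1,-1,-1], yaw=[0,0,0,0,0,0,0,0])

```text
t: 17.8
tcp_pos: [0.5123, -0.035, 0.1326]
ee_rot: [-1.571, -0.0, -0.048]
force: [-0.4, -0.7, 0.3]
gripper_width: -0.003
```

```bash
python3 look.py 8
```

```text
17.8 [ 0.512335   -0.03501104  0.13259382] [-0.37963223 -0.70308469  0.31296992]
side [256 165  13  11  91] [0.50451267 0.00085295 0.136     ] nest -5.771213922984581 8.514776008517885
```

View pics/side8.png

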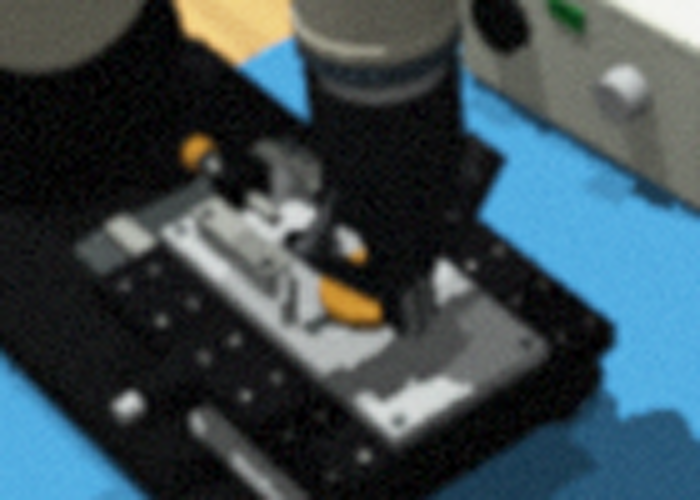

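>>> move_arm([
  [0,2,0],
  [0,4,0],
  [0,6,0],
  [0,8,0],
  [0,10,0],
  [0,12,0],
  [0,14,0],
  [0,16,0],
], fingers=[-1,-1,-1,-1,-1,-1,-1,-1], yaw=[0,0,0,0,0,0,0,0])

```text
t: 18.9
tcp_pos: [0.5121, -0.0188, 0.1323]
ee_rot: [-1.57, 0.001, -0.048]
force: [-0.7, -0.4, -0.5]
gripper_width: 0.0
```

```bash
python3 look.py 9
```

```text
18.9 [ 0.51211893 -0.01876916  0.13227668] [-0.73800593 -0.40398015 -0.46735384]
side [252 162  12  11  82] [0.50405477 0.01671075 0.136     ] nest 10.045121842961047 9.749158024104103
```

View pics/side9.png

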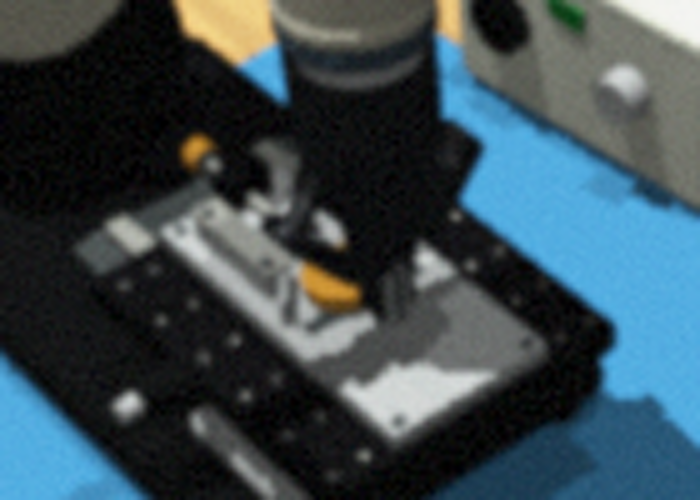

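>>> move_arm([
  [0,2,0],
  [0,4,0],
  [0,6,0],
  [0,8,0],
  [0,10,0],
  [1,12,0],
  [1,14,0],
  [1,16,0],
], fingers=[-1,-1,-1,-1,-1,-1,-1,-1], yaw=[0,0,0,0,0,0,0,0])

```text
t: 20.0
tcp_pos: [0.5133, -0.003, 0.1326]
ee_rot: [-1.571, 0.0, -0.048]
force: [0.8, -0.9, -0.2]
gripper_width: -0.0
```

```bash
python3 look.py 10
```

```text
20.0 [ 0.51326348 -0.00295564  0.13255807] [ 0.84515382 -0.93598909 -0.15326741]
side [250 159  11  11  85] [0.50543272 0.0302183  0.136     ] nest 23.60398525067677 9.03473411727756
```

View pics/side10.png

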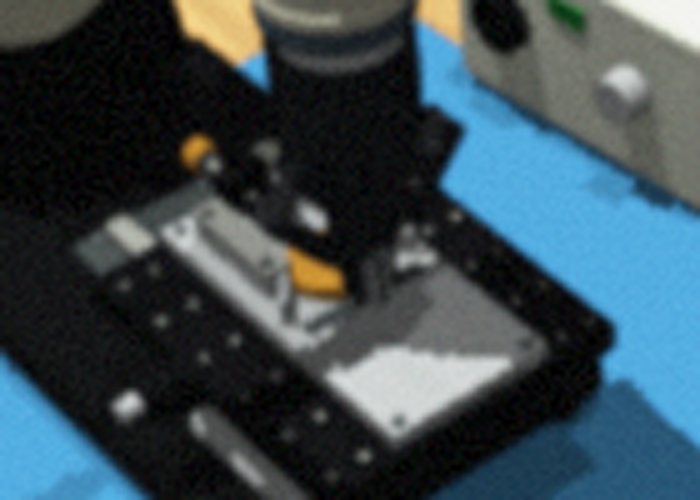

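>>> move_arm([
  [0,1,0],
  [0,2.2,0],
  [0,3.4,0],
  [0,4.6,0],
  [0,5.8,0],
  [0,7,0],
  [0,8.2,0],
  [0,9,0],
], fingers=[-1,-1,-1,-1,-1,-1,-1,-1], yaw=[0,0,0,0,0,0,0,0])

```text
t: 21.1
tcp_pos: [0.5133, 0.006, 0.1326]
ee_rot: [-1.571, -0.0, -0.048]
force: [-0.2, -1.6, 0.6]
gripper_width: 0.001
```

```bash
python3 look.py 11 t
```

```text
21.1 [0.51325729 0.00597768 0.13258815] [-0.18755981 -1.56811467  0.59131788]
side [248 158  11  10  70] [0.506288   0.03812019 0.136     ] nest 31.53829536792066 8.567676017323418
```

View pics/side11.png

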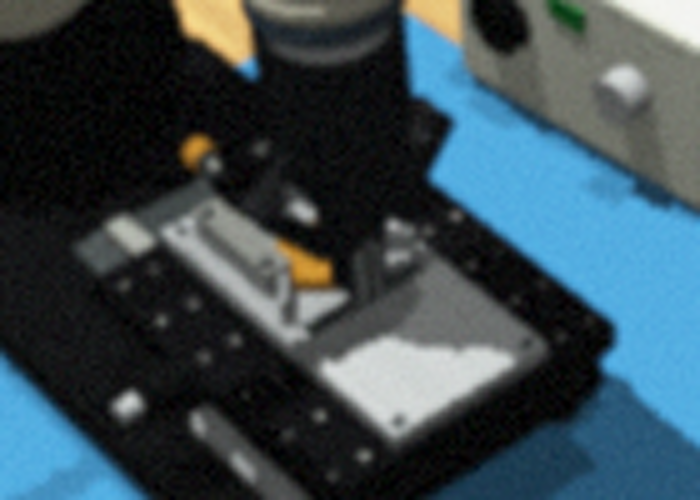

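View pics/top11.png

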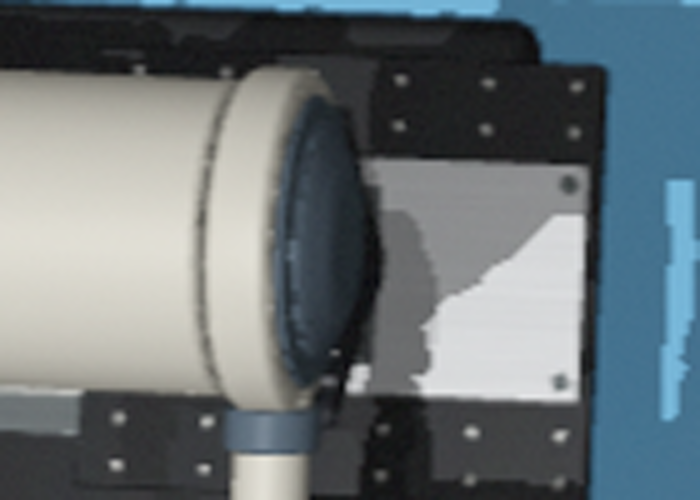

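The disc is past the lip and going in under the keepers. I put its centre at nest x≈36, and the screw-tip image puts the snugged centre at ≈50. I'll slow down as it nears that.

>>> move_arm([
  [0,1,0],
  [0,2,0],
  [0,3,0],
  [0,4,0],
  [0,5,0],
  [0,6,0],
  [0,7,0],
  [0.5,8,0],
], fingers=[-1,-1,-1,-1,-1,-1,-1,-1], yaw=[0,0,0,0,0,0,0,0])

```text
t: 22.2
tcp_pos: [0.5137, 0.014, 0.1326]
ee_rot: [-1.571, 0.0, -0.048]
force: [-0.7, -1.0, 0.5]
gripper_width: -0.001
```

>>> move_arm([
  [0,0.4,0],
  [0,0.8,0],
  [0,1.2,0],
  [0,1.5,0],
  [0,1.8,0],
  [0,2,0],
  [0,2,0],
  [0,2,0],
], fingers=[-1,-1,-1,-1,-1,-1,-1,-1], yaw=[0,0,0,0,0,0,0,0])

```text
t: 23.2
tcp_pos: [0.5137, 0.0159, 0.1326]
ee_rot: [-1.571, 0.0, -0.048]
force: [-0.2, -0.8, 0.2]
gripper_width: 0.003
```

>>> move_arm([
  [0,0.3,0],
  [0,0.6,0],
  [0,0.9,0],
  [0,1.2,0],
  [0,1.5,0],
  [0,1.8,0],
  [0,1.8,0],
  [0,1.8,0],
], fingers=[-1,-1,-1,-1,-1,-1,-1,-1], yaw=[0,0,0,0,0,0,0,0])

```text
t: 24.2
tcp_pos: [0.5137, 0.0177, 0.1326]
ee_rot: [-1.571, 0.0, -0.048]
force: [-1.1, -1.2, -0.1]
gripper_width: -0.001
```

>>> move_arm([
  [0,0.3,0],
  [0,0.6,0],
  [0,0.9,0],
  [0,1.2,0],
  [0,1.5,0],
  [0,1.5,0],
  [0,1.5,0],
  [0,1.5,0],
], fingers=[-1,-1,-1,-1,-1,-1,-1,-1], yaw=[0,0,0,0,0,0,0,0])

```text
t: 25.2
tcp_pos: [0.5138, 0.0192, 0.1326]
ee_rot: [-1.571, 0.0, -0.048]
force: [-1.1, -0.2, 0.6]
gripper_width: 0.0
```

>>> move_arm([
  [0,0.3,0],
  [0,0.6,0],
  [0,0.9,0],
  [0,1.2,0],
  [0,1.5,0],
  [0,1.5,0],
  [0,1.5,0],
  [0,1.5,0],
], fingers=[-1,-1,-1,-1,-1,-1,-1,-1], yaw=[0,0,0,0,0,0,0,0])

```text
t: 26.2
tcp_pos: [0.5138, 0.0207, 0.1326]
ee_rot: [-1.571, 0.0, -0.048]
force: [0.1, -1.5, 1.1]
gripper_width: -0.001
```

```bash
python3 look.py 12
```

```text
26.2 [0.51375038 0.02072663 0.13256129] [ 0.06132171 -1.45055614  1.13997758]
side [244 155  12  10  56] [0.50932933 0.05451653 0.136     ] nest 48.063983848502346 6.333410252612129
```

View pics/side12.png

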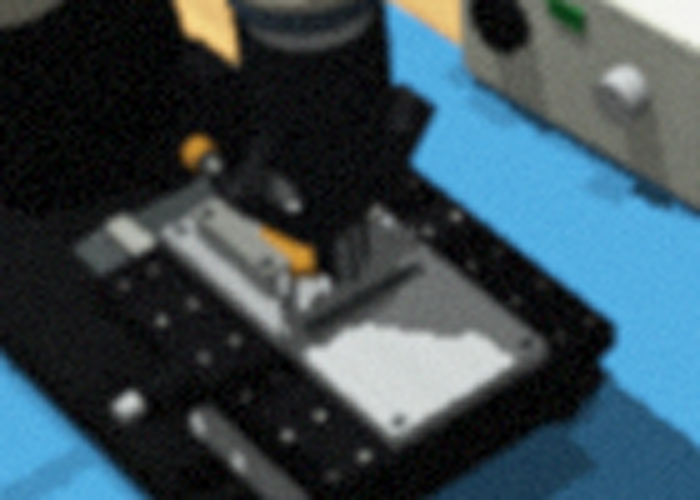

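The disc is in the pocket under the keepers, with no stop contact yet. I'll keep creeping.

>>> move_arm([
  [0,0.3,0],
  [0,0.6,0],
  [0,0.9,0],
  [0,1.2,0],
  [0,1.5,0],
  [0,1.5,0],
  [0,1.5,0],
  [0,1.5,0],
], fingers=[-1,-1,-1,-1,-1,-1,-1,-1], yaw=[0,0,0,0,0,0,0,0])

```text
t: 27.3
tcp_pos: [0.5138, 0.0222, 0.1326]
ee_rot: [-1.571, 0.0, -0.048]
force: [-0.5, -0.5, 0.8]
gripper_width: 0.002
```

>>> move_arm([
  [0,0.3,0],
  [0,0.6,0],
  [0,0.9,0],
  [0,1.2,0],
  [0,1.5,0],
  [0,1.5,0],
  [0,1.5,0],
  [0,1.5,0],
], fingers=[-1,-1,-1,-1,-1,-1,-1,-1], yaw=[0,0,0,0,0,0,0,0])

```text
t: 28.3
tcp_pos: [0.5138, 0.0233, 0.1326]
ee_rot: [-1.571, -0.0, -0.049]
force: [-0.2, -5.5, 0.4]
gripper_width: 0.001
```

The stop is felt, at 5.5 N including about 1 N of sliding friction. I'll press 0.2 mm further.

>>> move_arm([
  [0,0.05,0],
  [0,0.1,0],
  [0,0.15,0],
  [0,0.2,0],
  [0,0.2,0],
  [0,0.2,0],
  [0,0.2,0],
  [0,0.2,0],
], fingers=[-1,-1,-1,-1,-1,-1,-1,-1], yaw=[0,0,0,0,0,0,0,0])

```text
t: 29.3
tcp_pos: [0.5138, 0.0234, 0.1326]
ee_rot: [-1.572, -0.0, -0.049]
force: [0.2, -6.1, 1.0]
gripper_width: 0.002
```

Run:
```python
from h import *
for i in range(8):
    cams.grab_frame("side"); o=arm.observe(); print(round(o["t"],2),np.round(o["force"],2),np.round(o["tcp_pos"],5))
```

```text
29.35 [-0.39 -6.    0.85] [0.51375 0.02337 0.13259]
29.4 [ 0.69 -6.15  1.66] [0.51375 0.0234  0.1326 ]
29.45 [-0.29 -6.26  0.62] [0.51375 0.02339 0.13257]
29.5 [ 0.41 -6.88  0.42] [0.51376 0.0234  0.13261]
29.55 [-0.21 -5.78  0.69] [0.51376 0.02338 0.13262]
29.6 [-0.39 -4.82  1.38] [0.51376 0.02337 0.13261]
29.65 [-0.31 -5.17  0.47] [0.51376 0.0234  0.13261]
29.7 [-0.52 -5.53  0.99] [0.51375 0.02338 0.13258]
```

The mean is 5.8 N, so about 5 N reaches the screw. A small addition puts it in mid-range.

>>> move_arm([
  [0,0.05,0],
  [0,0.1,0],
  [0,0.1,0],
  [0,0.2,0],
  [0,0.2,0],
  [0,0.2,0],
  [0,0.2,0],
  [0,0.2,0],
], fingers=[-1,-1,-1,-1,-1,-1,-1,-1], yaw=[0,0,0,0,0,0,0,0])

```text
t: 30.7
tcp_pos: [0.5137, 0.0234, 0.1326]
ee_rot: [-1.572, -0.0, -0.049]
force: [0.2, -6.3, 0.6]
gripper_width: -0.002
```

Run:
```python
from h import *
a=[]
for i in range(6):
    cams.grab_frame("side"); o=arm.observe(); a.append(o["force"])
print(np.round(a,1),np.mean(a,axis=0),o["tcp_pos"])
```

```text
[[-0.3 -6.7  0.1]
 [-1.  -4.9  0.7]
 [-0.5 -6.2  0.8]
 [-0.  -6.4  1.9]
 [ 0.2 -6.6  1.4]
 [-0.1 -6.5  0.5]] [-0.29553892 -6.20104972  0.89444621] [0.51374211 0.02340083 0.13261194]
```

>>> move_arm([
  [0,0.1,0],
  [0,0.2,0],
  [0,0.3,0],
  [0,0.3,0],
  [0,0.3,0],
  [0,0.3,0],
  [0,0.3,0],
  [0,0.3,0],
], fingers=[-1,-1,-1,-1,-1,-1,-1,-1], yaw=[0,0,0,0,0,0,0,0])

```text
t: 32.0
tcp_pos: [0.5138, 0.0234, 0.1326]
ee_rot: [-1.573, -0.0, -0.049]
force: [-0.4, -7.9, 0.0]
gripper_width: -0.002
```

Run:
```python
from h import *
a=[]
for i in range(6):
    cams.grab_frame("side"); o=arm.observe(); a.append(o["force"])
print(np.round(a,1)[:,1],np.mean(a,axis=0),o["tcp_pos"])
```

```text
[-7.8 -8.1 -6.9 -7.3 -7.8 -6.7] [-0.40608265 -7.44383286  1.04125628] [0.51374813 0.02347476 0.13259388]
```

The push is steady at 7.4 N, so about 6.4 N on the screw. I'll back straight off and then rise.

>>> move_arm([
  [0,-0.5,0],
  [0,-1.5,0],
  [0,-4,0],
  [0,-10,0],
  [-1,-20,0],
  [-2,-35,5],
  [-3,-50,25],
  [-3,-60,50],
], fingers=[-1,-1,-1,-1,-1,-1,-1,-1], yaw=[0,0,0,0,0,0,0,0])

```text
t: 33.3
tcp_pos: [0.5105, -0.0371, 0.1842]
ee_rot: [-1.571, -0.0, -0.05]
force: [0.7, -0.8, 0.4]
gripper_width: 0.004
```

>>> move_arm([
  [0,-30,10],
  [0,-80,20],
  [0,-130,30],
  [0,-180,30],
  [0,-230,30],
  [0,-260,30],
  [0,-270,30],
  [0,-270,30],
], fingers=[-1,-1,-1,-1,-1,-1,-1,-1], yaw=[0,0,0,0,0,0,0,0])

```text
t: 34.3
tcp_pos: [0.5106, -0.3061, 0.2133]
ee_rot: [-1.571, -0.001, -0.049]
force: [-0.3, 0.3, 0.6]
gripper_width: -0.001
```

```bash
python3 look.py 13 t
python3 - <<'E'
from h import *
for n in("side","top"): save(n+"14",cams.grab_frame(n))
E
```

```text
34.3 [ 0.51059595 -0.30607749  0.21334643] [-0.28537854  0.27013446  0.56904047]
side [244 150  18  15 184] [0.52290582 0.05933239 0.136     ] nest 53.53931548888938 -6.990806251063242
top [200 200  23  21 403] [0.51574396 0.05766235 0.136     ] nest 51.52034529965918 0.08063006853379699
```

View pics/side13.png

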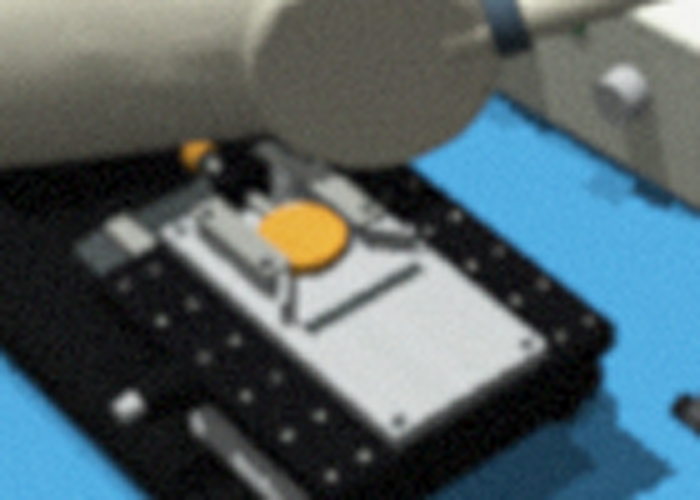

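View pics/top13.png

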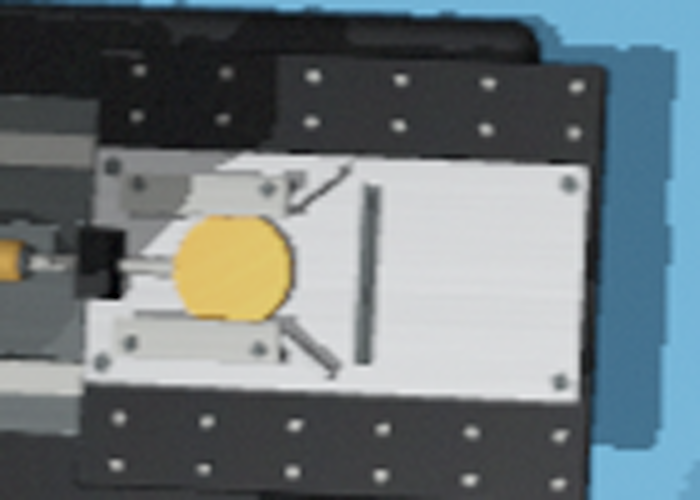

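View pics/top14.png

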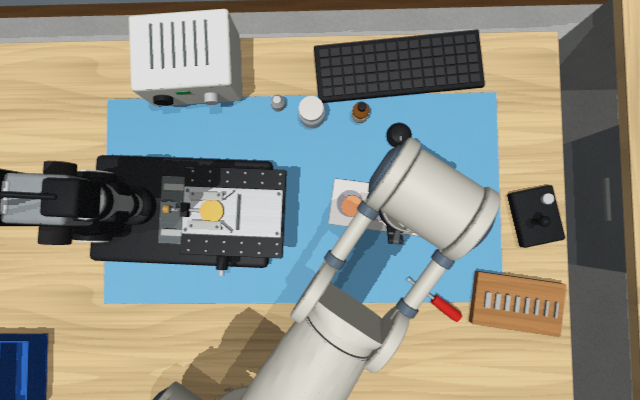

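The disc lies flat under both keepers, at top-crop (233,268), touching the screw tip. Its centre is at nest x≈51, y≈0, which matches the screw-tip estimate. The bystanders in view haven't moved and the arm is clear, so I'll hand in.

```bash
python3 -c "
from h import *
print(ticket.finish_job())"
```

```text
the job is handed in; nothing more can be done
None
```

The brass spacer is in the nest pocket, snug against the stop screw, and the job is handed in at about 34 s of the 61 s allowed.

**What I did:** I took the spacer from the tray and laid it flat on the front plate. With the fingers shut, I pushed it over the lip and under the keepers. Then I crept up to the stop and pressed to a steady reading of about 7.4 N. Less about 1 N of sliding friction, that leaves roughly 6.4 N on the screw. I backed the fingers straight off and clear.

**Last checks:**
- **Position:** the top view puts the spacer at nest x≈51.5, y≈0 mm. I had predicted x≈50.8 from the screw tip in the first picture.
- **Seating:** it looks flat under both keepers and is touching the screw tip.
- **Bystanders:** those I could see had not moved. The arm hid part of the tray, including the steel spacer, in the last full view.

**Disagreements and limits:**
- **Side view:** its colour-blob centre disagreed, at x≈53.5, y≈−7 mm. I trusted the top view because a keeper hides part of the disc from the side.
- **Plate height:** I tried to find it by touch but never made contact, so I only know it to within about 3 mm.
- **Grasp:** the fingertips pressed the tray with about 7 N while gripping the spacer.

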